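# Close a split bearing housing on its dowels

### The arm

A 6-joint arm with a two-finger parallel gripper is mounted at the origin on the work surface. World frame = base frame: x ahead of the robot, y to its left, z up, the work surface at z = 0. Lengths are in mm, angles in rad, forces in N, time in s.
With the tool pointing down it reaches from about 300 to 775 mm from the base axis. Payload 14.6 kg.
Tool frame: the origin (TCP) lies on the mounting face of the last link; the fingertips stand 199 mm ahead of it and the grasp point (between the pads) lies 180 mm ahead of it; z points along the fingers, y is the line along which they close (so a half turn about z gives the same grasp; the last joint's range is limited). The gripper opens to 94 mm and grips with 3 to 60 N. Pads are 16 mm wide; open, the fingers measure 119 mm over their backs; the gripper's body (75 mm by 177 mm) begins 78 mm behind the grasp point.
Start: joints at [-1.259, 0.3, 1.521, -0, 1.321, -0.067], TCP at [203.386, -511.004, 404.646] pointing down, gripper open.
Joint ranges: [-3.03, 3.03], [-0.79, 2.21], [0.23, 2.52], [-1.04, 4.18], [0, 3.07], [-2.55, 2.55]. Speed limits (rad/s): [2.22, 2.22, 2.57, 3.14, 3.14, 3.14].

### API

Orientations are given as [roll, pitch, yaw] about the fixed x, y, z axes, in that order (R = Rz(yaw) Ry(pitch) Rx(roll)).
In Python, from cell import manip gives the robot as it stands. The module is installed in compiled form; this text tells all that it offers.
- The arm moves only by the shell command python3 -m creep 'ROWS' [FORCE]. ROWS is a JSON object of lists of equal length, an entry for each row: "slide": the shift along the world's x, y, z in cm, a list of three; "turn": the turn about the world's z in rad; "claw": the opening, from 0 (shut) to 1 (fully open). A call has 1 to 8 rows; each row shifts and turns the commanded pose from where the row before left it; what a row does not reach is not made up. A row lasts 1/8 s, in which the tool goes at most 62.5 mm and 10.7 degrees, less where a joint would pass 70% of its speed; a pose out of reach is approached as far as the arm can. A call with a gripper value outside its range is refused whole. The fingers move at their own pace and stop on an object; FORCE is the grip in N (left out, the last holds). Time passes only in rows, so rows that do not move let the fingers close. It gives the time, the measured TCP pose, the force, the opening and the grip force at its end, in the units of the state.
- manip.read_state(): the state, without advancing time (a new reading comes with each control period).
- manip.camera(name): name is "scene" or "top"; returns (picture, depth): 480x640x3 uint8, red, green, blue; 480x640 float32, mm along the optical axis (not along the pixel's ray), 0 where there is no reading.
- manip.calibration(name): a dict with "intrinsics" (3x3 intrinsics, pixels), "pose" (4x4, takes a point from camera to world coordinates). Camera axes: x right, y up, looking along -z (the intrinsics and any distortion apply to the point x, -y, -z); pixel columns grow to the right and rows downward; lengths in mm; the calibration is good to about 2 mm. A picture is of the moment at which its call begins. calibration takes no time and is no camera call.
- manip.sign_off(): hands the job in; it is judged then, once.
Trained networks look in the newest picture that a camera, given by its name, has taken for a name from the list of things; names that differ only in an ending like _2 or _b are one class to them, and where a whole thing is asked for, a point or a joint stands for the part that bears it (a point fixed in the world has none). Each returns a list of dicts, best first, with "score" (0 to 1); they miss things now and then, are a little off and sometimes report something else, mostly with a low value. They report only what shows in the picture. A call takes as long as a camera call.
- manip.cut_out(query, camera): "mask" (480x640 bool, what is visible of it) and "position" ([column, row] in pixels, amid what is visible of it).
The state is a dict: "clock": time; "joints": joint angles; "qd": joint speeds; "effort": joint torques, N m; "eef_pos": TCP position; "eef_rot": TCP orientation; "wrist_force": force on the tool from outside, world axes, zero at the start; "moment": the same for the moment, N m; "finger_gap": finger opening in mm; "finger_force": force on a finger pad.
Only numpy, scipy, OpenCV 4.12 (cv2) and the standard library are available. Lean on these libraries where they do the work, as an engineer would, in place of code of your own. Each camera call takes 0.05 s, during which the arm holds its last target. There are 200 camera calls.

### The job

Take the steel dowel out of the pin rack and seat it fully down and upright in the empty hole of the green lower bearing housing, leaving the wood and brass dowels in the rack and the wrench and oil bottle undisturbed. Then lower the green bearing cap over both dowels (either way round) until it sits flush on the lower half, and press it down firmly, with roughly 15 to 20 newtons. Finish while your fingers still hold the cap pressed down like this: do not let go at the end.

Things in the scene. Friction and masses are not known exactly. Their poses are not given: they have to be found in the camera images.
- joint_face (a point): centre of the flat upper joint face of the green lower housing half, which is fixed to the bench. The half is 155 mm long (x) and 50 mm wide (y) on a dark 190 x 70 x 12 mm foot plate; the joint face is 45 mm above the bench, with a half-round bore across its middle. x runs along its length, z up. A fixed steel dowel, 12 mm across with a tapered nose, stands 35 mm out of the face at x = -50 mm; the empty hole is at x = +50 mm
- empty_hole (a point): centre of the mouth of the empty dowel hole in the lower half, on the joint face: 13 mm across, 25 mm deep, with a 2 mm chamfer
- steel_dowel_center (a point): centre, half-way up, of the loose bright grey steel dowel: 12 mm across, 60 mm long, tapered over the last 6 mm of its upper end and 3 mm of its lower; about 53 g. It stands in one of the rack's holes (25 mm deep) with 35 mm out; seated in the housing it also stands 35 mm out. z is its axis, up
- steel_dowel_foot (a point): centre of the lower end of the steel dowel, 30 mm below its centre
- wood_dowel_center (a point): centre of a pale wood dowel of the same size standing in another rack hole; stays there
- brass_dowel_center (a point): centre of a yellow brass dowel of the same size standing in another rack hole; stays there
- rack: brown wood pin rack, fixed, 170 (x) x 56 (y) x 35 mm high; origin at the centre of its underside; three holes 13.5 mm across and 25 mm deep in a row along its x at -55, 0 and +55 mm
- cap_center (a point): centre of the loose green bearing cap, half-way up its 50 mm height; about 0.3 to 0.5 kg. It lies flat on the bench, joint side down. x runs along its length, z up. Flanges 25 mm thick reach to x = +-77 mm, 50 mm wide (y), with through holes 14 mm across at x = +-50 mm. The raised middle is a block 66 mm long (x), 46 mm wide (y), from 20 to 50 mm above its underside: grip it across y. Both ends are alike
- cap_under (a point): centre of the flat underside (joint side) of the cap, 25 mm below its centre
- housing: the whole lower housing half; origin under its centre on the bench, 45 mm below the joint face, axes as the joint face
- cap: the whole bearing cap; origin at the centre of its underside, axes as its centre
- wrench: steel wrench lying on the bench beyond the work; leave alone
- oiler: red oil bottle, 56 mm across and 130 mm tall, standing on the bench beyond the work; origin under its centre; leave alone

How it is judged (in metres and radians):
On the way, in this order (a step that is already met when the one before it is completed fails the run):
1. the steel dowel is seated fully down and upright in the empty hole of the lower half (horizontal distance between steel_dowel_foot and empty_hole below 0.004 m and z of steel_dowel_foot in the frame of empty_hole below -0.022 m and angle between steel_dowel_center's own z axis and vertical below 0.1 rad), for 0.2 s.
2. the cap sits flush on the lower half, over both dowels (horizontal distance between cap_under and joint_face below 0.004 m and z of cap_under in the frame of joint_face below 0.002 m and angle between cap_center's own z axis and vertical below 0.03 rad), for 0.2 s.
At the end, for the whole second after the job is handed in: the cap lies flush on the lower half (gap under 2 mm, within 4 mm of centre, level within 0.03 rad, aligned within 0.06 rad) with the steel dowel fully in its hole (within 3 mm of full depth), and the fingers hold it pressed on with more than 8 N through the last second (all of step 2 and angle between the x axis of cap_center and the x axis of joint_face, either way round below 0.06 rad and horizontal distance between steel_dowel_foot and empty_hole below 0.004 m and z of steel_dowel_foot in the frame of empty_hole below -0.022 m and contact force between cap and housing above 8 N and contact force between the fingers and cap above 3 N); the arm keeps its last pose, push and grip.
It fails at once if the wood dowel is moved from its place in the rack (distance of wood_dowel_center from where it was at the start of the episode above 0.02 m).
It fails at once if the brass dowel is moved from its place in the rack (distance of brass_dowel_center from where it was at the start of the episode above 0.02 m).
It fails at once if the wrench is disturbed (distance of wrench from where it was at the start of the episode above 0.03 m).
It fails at once if the oil bottle is disturbed (distance of oiler from where it was at the start of the episode above 0.03 m or angle between oiler's own z axis and vertical above 0.4 rad).
It also fails if it takes over 61 s, if anything falls off the work surface, if the arm or the gripper's body presses on something with over 40 N, if the wrist force passes 120 N, or if a joint passes its speed limit or range.

## Working session

There is one attempt and no reset: what is moved stays moved. The work goes in short steps, Python scripts to look and compute and a shell command to move; the robot and the scene stay as the last step left them, time stands still between calls to the robot, and variables do not carry over. Pictures are saved under pics/ and viewed, at most 10 in all, crops included, and the job is handed in when it is done.

```bash
mkdir -p pics; cat > h.py <<'E'
import numpy as np, cv2
from cell import manip
def cloud(cam):
    im,d=manip.camera(cam); c=manip.calibration(cam); K=np.array(c["intrinsics"]);P=np.array(c["pose"])
    v,u=np.mgrid[:480,:640]
    X=np.stack([(u-K[0,2])/K[0,0]*d,-(v-K[1,2])/K[1,1]*d,-d],-1)
    W=X@P[:3,:3].T+P[:3,3]; W[d<=0]=np.nan
    return im,W
def save(im,n): cv2.imwrite('pics/'+n,cv2.cvtColor(im,cv2.COLOR_RGB2BGR))
E
python3 - <<'E'
from h import *
print(manip.calibration('top'));print(manip.calibration('scene')['pose'])
ims=[]
for c in('top','scene'):
    im,W=cloud(c);ims.append(im);np.save(c+'.npy',W);np.save(c+'_im.npy',im)
    for q in['steel_dowel_center','wood_dowel_center','brass_dowel_center','rack','cap','housing','empty_hole','wrench','oiler']:
        for r in manip.cut_out(q,c)[:2]:
            p=W[r['mask']]; p=p[~np.isnan(p[:,0])]
            if len(p)==0: continue
            print(c,q,round(r['score'],2),np.round(r['position']),r['mask'].sum(),np.round(np.median(p,0)),'top',np.round(np.percentile(p[:,2],95)), np.round(p[p[:,2]>np.percentile(p[:,2],90)-4].mean(0)))
    save(im,c+'0.png')
print(manip.read_state())
E
```

```text
{'intrinsics': array([[499.86848904,   0.        , 320.91850185],
       [  0.        , 499.86848904, 240.78048701],
       [  0.        ,   0.        ,   1.        ]]), 'pose': array([[-5.26851455e-02,  9.78059085e-01, -2.01555704e-01,
         3.75623112e+02],
       [-9.98610066e-01, -5.13001849e-02,  1.20924621e-02,
        -2.63124254e+00],
       [ 1.48729755e-03,  2.01912648e-01,  9.79402405e-01,
         1.07490849e+03],
       [ 0.00000000e+00,  0.00000000e+00,  0.00000000e+00,
         1.00000000e+00]])}
[[-7.89333434e-01 -5.02618172e-01  3.52601336e-01  8.38123407e+02]
 [ 6.13958161e-01 -6.48838749e-01  4.49514910e-01  3.17083253e+02]
 [ 2.84704741e-03  5.71299616e-01  8.20736647e-01  5.94647247e+02]
 [ 0.00000000e+00  0.00000000e+00  0.00000000e+00  1.00000000e+00]]
top brass_dowel_center 0.44 [193. 278.] 45 [520. 254.  61.] top 72.0 [521. 257.  70.]
top rack 0.68 [204. 305.] 2306 [466. 238.  35.] top 39.0 [467. 241.  36.]
top cap 0.78 [444. 291.] 2013 [ 465. -269.   27.] top 53.0 [ 467. -272.   51.]
top housing 0.84 [310. 280.] 2952 [507.  13.  31.] top 48.0 [506.  14.  
[... 1212 characters left out ...]
0 [522. 259.  68.]
{'clock': 1.0, 'joints': array([-1.25859325e+00,  2.99886692e-01,  1.52100730e+00,  1.63728414e-05,
        1.32066983e+00, -6.66077221e-02]), 'qd': array([-0.00059932, -0.00181522,  0.00048865,  0.00083151,  0.00045668,
        0.00114557]), 'effort': array([ 4.84432476e-04, -5.31666934e+01, -3.52911973e+01,  7.09113968e-02,
        2.13862845e-02, -2.17052667e-05]), 'eef_pos': array([ 203.38996703, -511.00034445,  404.64979469]), 'eef_rot': array([ 3.14156282e+00, -1.39087189e-05,  3.78806743e-01]), 'wrist_force': array([-0.11681278, -0.10261989, -0.02470687]), 'moment': array([-0.02933351, -0.01022198,  0.02036015]), 'finger_force': 0.0, 'finger_gap': 93.59688471302825}
```

View pics/top0.png

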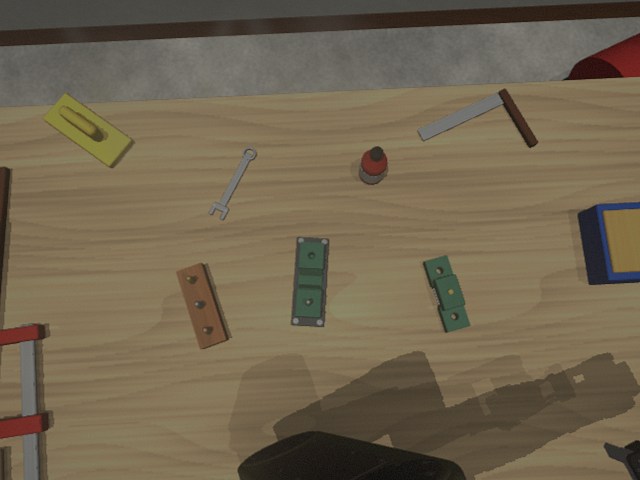

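View pics/scene0.png

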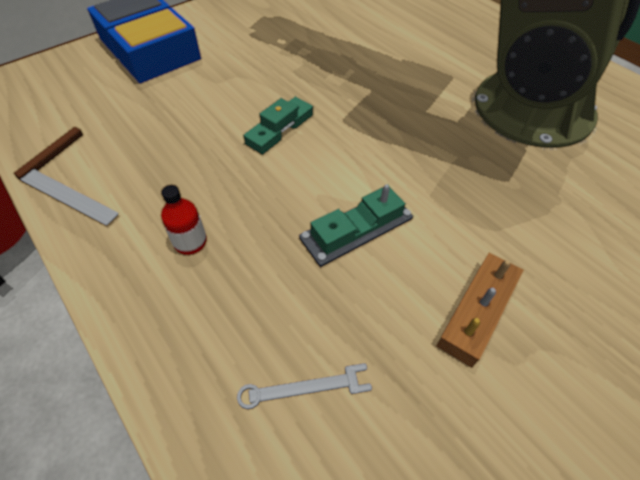

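The top view shows the rack at (203,305), the housing at (310,280) and the cap at (446,293). The scene view shows steel as the middle rack pin (488,298), the fixed dowel on the near block (385,195), and the empty hole on the far block (333,227). Next I'll make rectified close-ups.

```bash
cat >> h.py <<'E'
def ortho(cam,im,cx,cy,z,half=100,s=2.0):
    c=manip.calibration(cam);K=np.array(c["intrinsics"]);P=np.linalg.inv(np.array(c["pose"]))
    n=int(2*half*s); r,q=np.mgrid[:n,:n]
    x=cx+half-r/s; y=cy+half-q/s       # up = +x, left = +y
    X=np.stack([x,y,np.full_like(x,z,dtype=float)],-1)@P[:3,:3].T+P[:3,3]
    u=K[0,0]*X[...,0]/-X[...,2]+K[0,2]; v=K[1,1]*-X[...,1]/-X[...,2]+K[1,2]
    o=cv2.remap(im,u.astype('f4'),v.astype('f4'),cv2.INTER_CUBIC)
    for k in range(0,n,int(20*s)):
        o[k,::8]=255;o[::8,k]=255
    return o
E
python3 - <<'E'
from h import *
T=np.load('top_im.npy');S=np.load('scene_im.npy')
rows=[]
for n,I in(('top',T),('scene',S)):
    rows.append(np.hstack([cv2.resize(ortho(n,I,*a,half=80,s=2),(266,266),interpolation=cv2.INTER_AREA) if 0 else ortho(n,I,*a,half=80,s=1.65) for a in((510,14,45),(470,243,70),(467,-272,25))]))
save(np.vstack(rows),'ortho.png'); print(np.vstack(rows).shape)
for n in('top','scene'):
    W=np.load(n+'.npy')
    for nm,cx,cy,lo,hi in(('house',510,14,42,50),('rack',470,243,31,39),('captop',467,-272,46,56),('capfl',467,-272,20,30)):
        m=(abs(W[...,0]-cx)<110)&(abs(W[...,1]-cy)<70)&(W[...,2]>lo)&(W[...,2]<hi)
        p=W[m]; print(n,nm,len(p),np.median(p[:,2]).round(1),cv2.minAreaRect(p[:,:2].astype('f4')))
E
```

```text
(528, 792, 3)
top house 1173 45.6 ((509.59039306640625, 13.211648941040039), (49.990657806396484, 155.4111328125), 83.62687683105469)
top rack 2030 35.4 ((468.3675842285156, 241.81690979003906), (170.1795654296875, 57.240760803222656), 17.235570907592773)
top captop 704 50.7 ((467.11376953125, -273.00811767578125), (65.34001922607422, 47.16474914550781), 12.596513748168945)
top capfl 1004 25.7 ((467.1767578125, -272.8260498046875), (155.01882934570312, 51.38039016723633), 12.680845260620117)
scene house 1583 45.1 ((508.22564697265625, 13.875843048095703), (51.817447662353516, 156.2633514404297), 83.74507141113281)
scene rack 3780 35.2 ((467.5635986328125, 242.53855895996094), (171.43206787109375, 56.13123321533203), 17.23950958251953)
scene captop 556 50.1 ((466.175048828125, -271.67120361328125), (68.34525299072266, 47.53248596191406), 12.65377140045166)
scene capfl 826 25.1 ((465.31103515625, -271.77813720703125), (158.59609985351562, 52.132469177246094), 12.281181335449219)
```

View pics/ortho.png

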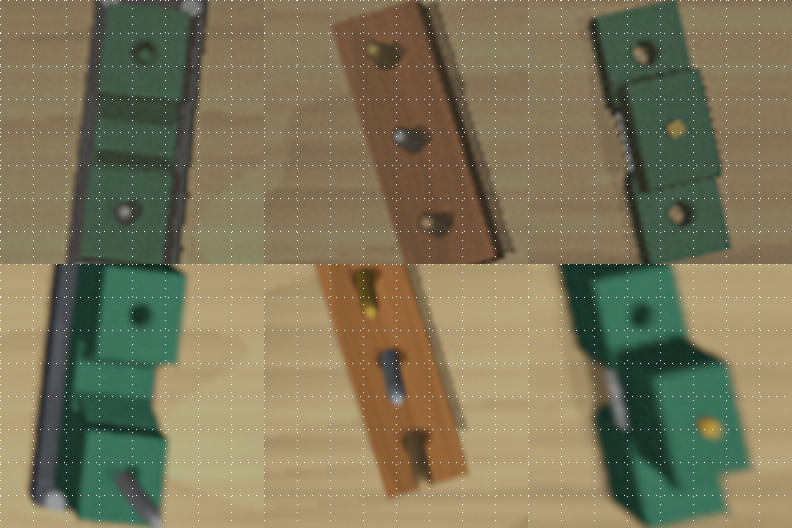

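```bash
python3 -m creep '{"slide":[[1.89,5.38,0],[1.89,5.38,0],[1.89,5.38,0],[1.89,5.38,0],[1.89,5.38,0],[1.89,5.38,0],[1.89,5.38,0],[1.89,5.38,0]],"turn":[-0.078,0,0,0,0,0,0,0],"claw":[1,1,1,1,1,1,1,1]}' 20
python3 -m creep '{"slide":[[1.89,5.38,0],[1.89,5.38,0],[1.89,5.38,0],[1.89,5.38,0],[1.89,5.38,0],[1.89,5.38,0],[0,0,0],[0,0,0]],"turn":[0,0,0,0,0,0,0,0],"claw":[1,1,1,1,1,1,0.6,0.6]}'
```

```text
clock: 2.0
eef_pos: [354.7, -78.8, 405.0]
eef_rot: [3.141, -0.001, 0.301]
wrist_force: [0.6, -1.1, 0.6]
finger_gap: 94.1
finger_force: 0.0
clock: 3.0
eef_pos: [467.8, 241.8, 404.4]
eef_rot: [3.141, 0.001, 0.301]
wrist_force: [0.3, -0.9, -0.3]
finger_gap: 77.4
finger_force: 0.0
```

```bash
python3 -m creep '{"slide":[[0,0,-5],[0,0,-5],[0,0,-4],[0,0,-1.5],[0.02,0.04,-1.1],[0,0,0],[0,0,0]],"turn":[0,0,0,0,0,0,0],"claw":[0.4,0.4,0.4,0.4,0.4,0.4,0.4]}'
python3 - <<'E'
from h import *
T,_=cloud('top');S,_=cloud('scene')
save(np.hstack([cv2.resize(T[240:360,140:260],(400,400)),cv2.resize(S[230:350,420:540],(400,400))]),'g1.png')
E
```

```text
clock: 3.88
eef_pos: [468.5, 242.7, 239.8]
eef_rot: [-3.141, -0.002, 0.301]
wrist_force: [-0.1, 0.3, -0.2]
finger_gap: 37.6
finger_force: 0.0
```

View pics/g1.png

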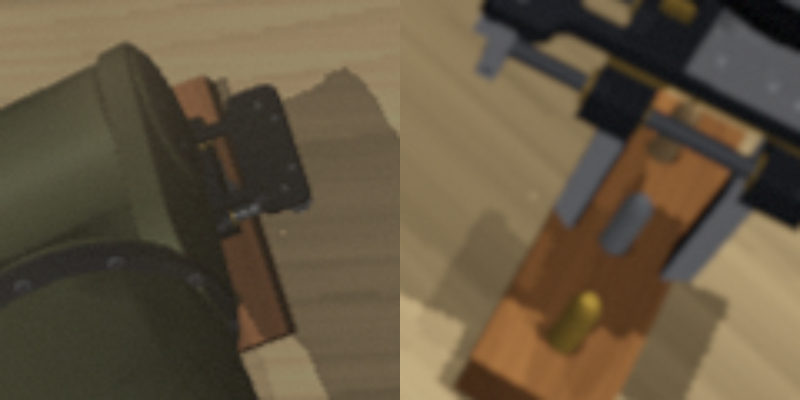

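The picture shows the fingers straddling the steel dowel, at about (625,225) in the right half. Both neighbouring dowels are clear, so I'll close and lift.

```bash
python3 -m creep '{"slide":[[0,0,0],[0,0,0],[0,0,0],[0,0,0],[0,0,0]],"turn":[0,0,0,0,0],"claw":[0.05,0.05,0.05,0.05,0.05]}' 25
python3 -m creep '{"slide":[[0,0,0.5],[0,0,1.5],[0,0,2],[0,0,2],[0,0,2],[0,0,0],[0,0,0]],"turn":[0,0,0,0,0,0,0],"claw":[0.05,0.05,0.05,0.05,0.05,0.05,0.05]}'
```

```text
clock: 4.6
eef_pos: [468.3, 242.3, 238.7]
eef_rot: [3.141, 0.0, 0.301]
wrist_force: [1.3, -5.7, 0.9]
finger_gap: 11.0
finger_force: 24.9
clock: 5.48
eef_pos: [468.0, 242.7, 318.3]
eef_rot: [-3.141, 0.001, 0.301]
wrist_force: [0.6, -0.1, -0.4]
finger_gap: 11.6
finger_force: 24.9
```

```bash
python3 -m creep '{"slide":[[1.81,-4.69,0],[1.81,-4.69,0],[1.81,-4.69,0],[1.81,-4.69,0],[1.81,-4.69,0],[0,0,0],[0,0,0]],"turn":[0,0,0,0,0,0,0],"claw":[0.05,0.05,0.05,0.05,0.05,0.05,0.05]}'
python3 - <<'E'
from h import *
S,W=cloud('scene'); np.save('s2.npy',W);np.save('s2i.npy',S)
st=manip.read_state(); print(st['eef_pos'],st['wrist_force'])
T,_=cloud('top')
save(np.hstack([cv2.resize(T[220:320,260:360],(400,400)),cv2.resize(S[140:260,280:400],(400,400),interpolation=cv2.INTER_CUBIC)]),'g2.png')
for r in manip.cut_out('steel_dowel_center','scene')[:2]: print(r['score'],r['position'],r['mask'].sum(),np.nanmedian(W[r['mask']],0))
E
```

```text
clock: 6.35
eef_pos: [558.4, 8.5, 317.9]
eef_rot: [-3.141, 0.001, 0.301]
wrist_force: [-1.1, 0.2, -1.2]
finger_gap: 11.5
finger_force: 24.9
[558.39701796   8.93765445 318.11636077] [ 0.73480363 -0.8846492  -0.80850577]
0.62 [336.0, 196.2] 144 [561.32638693  12.27057945 117.80305299]
```

View pics/g2.png

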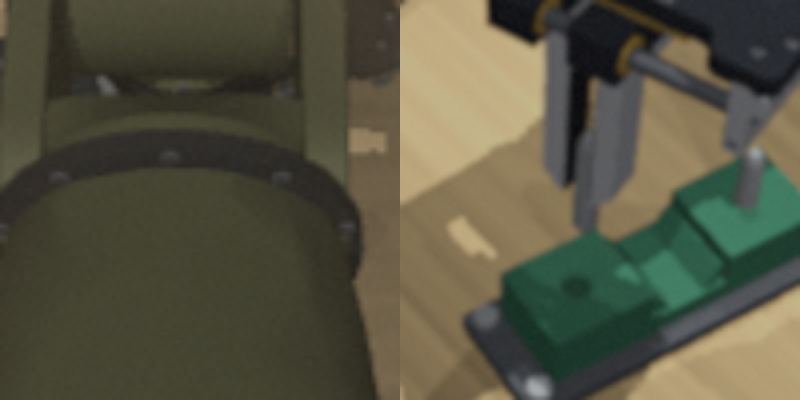

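Right half: the dowel hangs upright below the fingers at (588,200), above the hole at (577,287). I'll measure the dowel axis against the hole in this same camera.

```bash
python3 - <<'E'
from h import *
from scipy.optimize import least_squares
W=np.load('s2.npy'); C=np.array(manip.calibration('scene')['pose'])[:3,3]
m=(abs(W[...,0]-560)<25)&(abs(W[...,1]-10)<25)&(W[...,2]>89)&(W[...,2]<119)
p=W[m]; print(len(p))
for lo in range(88,119,5):
    q=p[(p[:,2]>=lo)&(p[:,2]<lo+5)]
    if len(q): print(lo,len(q),q.mean(0).round(1),q[:,:2].min(0).round(1),q[:,:2].max(0).round(1))
q=p[(p[:,2]>93)&(p[:,2]<116)]
d=lambda a:np.hypot(q[:,0]-a[0]-a[2]*(q[:,2]-104),q[:,1]-a[1]-a[3]*(q[:,2]-104))-6
print(least_squares(d,[559,9,0,0],loss='soft_l1').x.round(3), np.abs(d(least_squares(d,[559,9,0,0],loss='soft_l1').x)).mean())
# silhouette: darkest-column method for hole in scene ortho
S=np.load('s2i.npy'); o=cv2.cvtColor(ortho('scene',np.load('scene_im.npy'),558.5,8.5,45,half=12,s=8),cv2.COLOR_RGB2GRAY)
k=(o<np.percentile(o,12)); r,c=np.nonzero(k); print('hole',558.5+12-np.median(r)/8,8.5+12-np.median(c)/8)
E
```

```text
80
88 8 [559.5  12.4  92.3] [554.1   8.3] [562.5  14.9]
93 12 [559.8  12.5  95.5] [553.4   8. ] [562.6  16.1]
98 20 [559.4  13.1 100.5] [554.1   6.9] [562.6  16.3]
103 18 [560.4  12.2 105.9] [555.6   5.9] [563.2  15.8]
108 12 [560.8  12.5 110.6] [556.5   6.3] [562.5  16.5]
113 8 [561.6  12.  115.2] [560.    9.2] [563.   13.9]
118 2 [562.4  10.5 118.4] [562.4   9.4] [562.4  11.6]
[ 5.56397e+02  9.74600e+00 -4.00000e-03  3.60000e-02] 0.42392449347614086
hole 559.25 9.375
```

```bash
python3 -m creep '{"slide":[[0.1,-0.06,-1.5],[0,0,-1.5],[0,0,-1],[0,0,-0.4],[0,0,-0.3],[0,0,-0.3],[0,0,-0.2],[0,0,0]],"turn":[0,0,0,0,0,0,0,0],"claw":[0.05,0.05,0.05,0.05,0.05,0.05,0.05,0.05]}'
```

```text
clock: 7.5
eef_pos: [559.7, 7.5, 266.6]
eef_rot: [3.142, -0.0, 0.301]
wrist_force: [-0.3, 0.8, -0.5]
finger_gap: 10.9
finger_force: 24.9
```

```bash
python3 -m creep '{"slide":[[0,0,-0.4],[0,0,-0.4],[0,0,-0.4],[0,0,-0.3],[0,0,-0.2],[0,0,-0.1],[0,0,0]],"turn":[0,0,0,0,0,0,0],"claw":[0.05,0.05,0.05,0.05,0.05,0.05,0.05]}'
```

```text
clock: 8.38
eef_pos: [559.7, 7.5, 248.7]
eef_rot: [3.142, 0.0, 0.301]
wrist_force: [-0.1, -1.4, -0.0]
finger_gap: 11.0
finger_force: 24.9
```

```bash
python3 -m creep '{"slide":[[0,0,-0.08],[0,0,-0.06],[0,0,0],[0,0,0]],"turn":[0,0,0,0],"claw":[0.05,0.05,0.05,0.05]}'
python3 -m creep '{"slide":[[0,0,0],[0,0,0],[0,0,0.5],[0,0,3],[0,0,6],[0,0,6],[0,0,0],[0,0,0]],"turn":[0,0,0,0,0,0,0,0],"claw":[0.3,0.5,0.5,0.5,0.5,0.5,0.5,0.5]}'
```

```text
clock: 8.88
eef_pos: [559.9, 7.4, 248.4]
eef_rot: [3.141, -0.001, 0.301]
wrist_force: [-2.9, -2.9, 11.8]
finger_gap: 11.1
finger_force: 25.0
clock: 9.88
eef_pos: [559.5, 7.5, 401.7]
eef_rot: [-3.141, 0.001, 0.301]
wrist_force: [-0.7, -0.3, 0.3]
finger_gap: 46.8
finger_force: 0.0
```

```bash
python3 -m creep '{"slide":[[-1.54,-4.67,0],[-1.54,-4.67,0],[-1.54,-4.67,0],[-1.54,-4.67,0],[-1.54,-4.67,0],[-1.54,-4.67,0],[0,0,-3],[0,0,-3]],"turn":[-0.081,0,0,0,0,0,0,0],"claw":[0.9,0.9,0.9,0.9,0.9,0.9,0.9,0.9]}'
python3 - <<'E'
from h import *
S,W=cloud('scene'); T,V=cloud('top')
save(np.hstack([cv2.resize(T[220:340,250:370],(400,400)),cv2.resize(S[160:280,280:400],(400,400),interpolation=cv2.INTER_CUBIC)]),'g3.png')
for n,A,I in(('s',W,S),('t',V,T)):
    for nm,cx,cy,dx in(('steel',559.5,7.7,1),('fixed',460,19,1)):
        m=(np.hypot(A[...,0]-cx,A[...,1]-cy)<13)&(A[...,2]>55)&(A[...,2]<95); p=A[m]; print(n,nm,len(p),p.mean(0).round(1) if len(p) else'',p[:,2].max().round(1) if len(p) else '')
E
```

```text
clock: 10.88
eef_pos: [466.8, -273.2, 339.8]
eef_rot: [-3.14, 0.002, 0.218]
wrist_force: [0.1, 0.2, -0.7]
finger_gap: 84.4
finger_force: 0.0
s steel 100 [560.2  11.1  69.6] 80.8
s fixed 94 [461.3  21.6  69.8] 81.4
t steel 34 [557.5   7.7  74.9] 84.2
t fixed 33 [458.9  18.2  76.3] 83.4
```

View pics/g3.png

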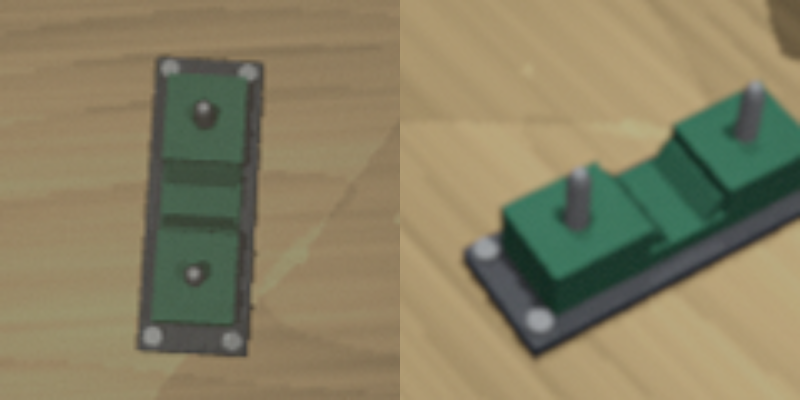

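Both dowels stand equally tall (tips at (578,175) and (752,90)), so the steel one is seated. Now the cap.

```bash
python3 -m creep '{"slide":[[0.02,0.05,-4],[0,0,-4],[0,0,-2.5],[0,0,-1.2],[0,0,0],[0,0,0]],"turn":[0.001,0,0,0,0,0],"claw":[0.9,0.9,0.9,0.9,0.9,0.9]}'
python3 -m creep '{"slide":[[0,0,0],[0,0,0],[0,0,0],[0,0,0],[0,0,0],[0,0,0],[0,0,0]],"turn":[0,0,0,0,0,0,0],"claw":[0.3,0.3,0.3,0.3,0.3,0.3,0.3]}' 40
```

```text
clock: 11.72
eef_pos: [467.8, -272.4, 226.4]
eef_rot: [3.14, -0.001, 0.221]
wrist_force: [0.5, 0.7, -1.2]
finger_gap: 84.8
finger_force: 0.0
clock: 12.6
eef_pos: [467.5, -272.3, 225.4]
eef_rot: [3.141, -0.0, 0.221]
wrist_force: [0.3, -2.0, 2.2]
finger_gap: 46.0
finger_force: 40.0
```

```bash
python3 -m creep '{"slide":[[0,0,1],[0,0,3],[0,0,4],[0,0,4],[0,0,0],[0,0,0]],"turn":[0,0,0,0,0,0],"claw":[0.3,0.3,0.3,0.3,0.3,0.3]}'
python3 -m creep '{"slide":[[0.61,4.07,0],[0.61,4.07,0],[0.61,4.07,0],[0.61,4.07,0],[0.61,4.07,0],[0.6,4.07,0],[0.6,4.1,0],[0,0,0]],"turn":[-0.05,-0.055,-0.056,-0.056,-0.056,-0.056,0,0],"claw":[0.3,0.3,0.3,0.3,0.3,0.3,0.3,0.3]}'
python3 - <<'E'
from h import *
st=manip.read_state(); print(st['eef_pos'],st['eef_rot'],st['wrist_force'])
S,W=cloud('scene'); T,V=cloud('top'); np.save('s4.npy',W); np.save('t4.npy',V)
save(np.hstack([cv2.resize(T[200:360,230:390],(400,400)),cv2.resize(S[100:260,270:430],(400,400),interpolation=cv2.INTER_CUBIC)]),'g4.png')
for n,A in(('s',W),('t',V)):
    h=np.histogram(A[(abs(A[...,0]-510)<90)&(abs(A[...,1]-13)<50)][:,2],np.arange(80,190,5)); print(n,h[0])
E
```

```text
clock: 13.35
eef_pos: [467.2, -272.0, 343.9]
eef_rot: [-3.14, 0.001, 0.221]
wrist_force: [0.2, -0.2, -4.5]
finger_gap: 45.9
finger_force: 40.0
clock: 14.35
eef_pos: [509.9, 15.1, 343.4]
eef_rot: [-3.142, 0.003, -0.105]
wrist_force: [-0.7, -0.2, -4.0]
finger_gap: 45.9
finger_force: 40.0
[509.87199072  15.10009288 343.39352478] [-3.14150557  0.00328499 -0.10511865] [-0.68868949 -0.15168848 -4.03750461]
s [   0    0    0    0    0    0    0   68  197  214  206  238 1178  104
  117  141  141  803  124   82   83]
t [0 0 0 0 0 0 0 0 0 0 0 0 0 0 0 0 0 6 6 0 0]
```

View pics/g4.png

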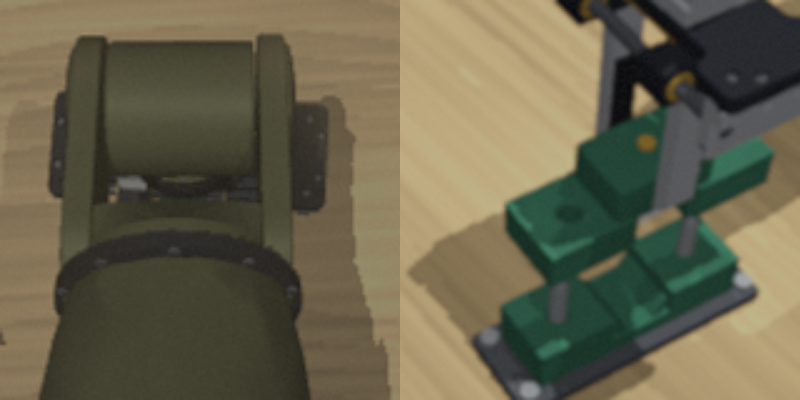

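```bash
python3 - <<'E'
from h import *
st=manip.read_state(); print(st['eef_pos'],st['eef_rot'][2])
W=np.load('s4.npy')
for lo,hi in((139,149),(165,173)):
    m=(abs(W[...,0]-510)<95)&(abs(W[...,1]-13)<34)&(W[...,2]>lo)&(W[...,2]<hi); p=W[m]
    k=m.astype('u1'); k=cv2.morphologyEx(k,cv2.MORPH_OPEN,np.ones((3,3))); p=W[k>0]
    print(np.median(p[:,2]),cv2.minAreaRect(p[:,:2].astype('f4')))
S,_=cloud('scene')
zt=118.5
o=cv2.cvtColor(ortho('scene',S,559,8,zt+25,half=13,s=8),cv2.COLOR_RGB2GRAY)[1:,1:]
o=cv2.GaussianBlur(o,(0,0),4); k=(o<np.percentile(o,10)); n,l,s,c=cv2.connectedComponentsWithStats(k.astype('u1'))
for i in range(1,n):
    if s[i,4]>100: print('hole',s[i,4],(559+13-c[i][1]/8).round(1),(8+13-c[i][0]/8).round(1))
E
```

```text
[509.81614033  13.01364015 343.83189424] -0.10739032161740791
143.02258105518365 ((507.8773498535156, 17.629989624023438), (51.780540466308594, 155.5089111328125), 83.5848617553711)
168.0421626274923 ((514.8978881835938, 16.582515716552734), (53.83204650878906, 56.43764877319336), 71.84098815917969)
hole 1036 562.4 8.7
hole 1395 556.0 13.8
```

```bash
python3 - <<'E'
from h import *
for i in range(3):
    S,W=cloud('scene'); st=manip.read_state(); print(st['eef_pos'].round(1))
    m=(abs(W[...,0]-510)<95)&(abs(W[...,1]-13)<38)&(W[...,2]>140)&(W[...,2]<147)
    k=cv2.morphologyEx(m.astype('u1'),cv2.MORPH_OPEN,np.ones((3,3))); p=W[k>0]; print(cv2.minAreaRect(p[:,:2].astype('f4')))
o=ortho('scene',S,559,8,143.5,half=25,s=16); save(o,'g5.png')
E
```

```text
[509.9  12.3 344.5]
((507.54498291015625, 14.933094024658203), (51.701385498046875, 156.6962890625), 83.7048568725586)
[509.9  12.1 344.7]
((508.0526123046875, 14.178098678588867), (51.98672866821289, 156.23223876953125), 83.77598571777344)
[509.9  12.2 344.9]
((508.1983947753906, 13.978984832763672), (52.091529846191406, 155.60183715820312), 83.56135559082031)
```

View pics/g5.png

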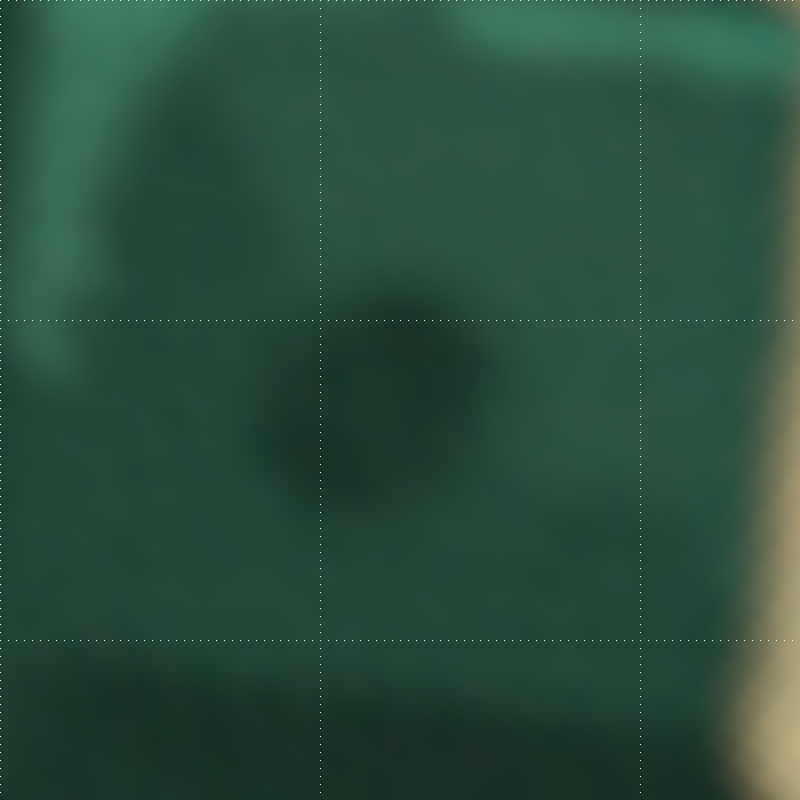

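The cap hole is at (375,400), i.e. (559.0, 9.6), against the housing hole at (559.2, 9.4) in the same camera. They're aligned, so I'll descend.

```bash
python3 -m creep '{"slide":[[0,0,-1.5],[0,0,-1.5],[0,0,-0.6],[0,0,-0.4],[0,0,-0.4],[0,0,-0.3],[0,0,0],[0,0,0]],"turn":[0,0,0,0,0,0,0,0],"claw":[0.3,0.3,0.3,0.3,0.3,0.3,0.3,0.3]}'
```

```text
clock: 15.65
eef_pos: [510.0, 13.0, 298.4]
eef_rot: [-3.142, -0.0, -0.108]
wrist_force: [0.3, 0.3, -3.5]
finger_gap: 45.8
finger_force: 40.0
```

```bash
python3 -m creep '{"slide":[[0,0,-0.4],[0,0,-0.5],[0,0,-0.5],[0,0,-0.5],[0,0,-0.4],[0,0,-0.2],[0,0,0],[0,0,0]],"turn":[0,0,0,0,0,0,0,0],"claw":[0.3,0.3,0.3,0.3,0.3,0.3,0.3,0.3]}'
```

```text
clock: 16.65
eef_pos: [510.0, 13.0, 273.4]
eef_rot: [-3.142, -0.0, -0.108]
wrist_force: [0.6, -0.7, -4.2]
finger_gap: 45.6
finger_force: 40.0
```

```bash
python3 -m creep '{"slide":[[0,0,-0.1],[0,0,-0.1],[0,0,-0.05],[0,0,0],[0,0,0]],"turn":[0,0,0,0,0],"claw":[0.3,0.3,0.3,0.3,0.3]}'
```

```text
clock: 17.27
eef_pos: [510.0, 13.0, 270.7]
eef_rot: [3.142, 0.0, -0.108]
wrist_force: [-0.7, -0.2, -4.1]
finger_gap: 45.7
finger_force: 40.0
```

```bash
python3 -m creep '{"slide":[[0,0,-0.05],[0,0,-0.05],[0,0,0],[0,0,0]],"turn":[0,0,0,0],"claw":[0.3,0.3,0.3,0.3]}'
```

```text
clock: 17.77
eef_pos: [510.0, 13.0, 270.4]
eef_rot: [-3.142, -0.0, -0.108]
wrist_force: [-5.0, -0.5, 5.9]
finger_gap: 45.9
finger_force: 40.0
```

```bash
python3 -m creep '{"slide":[[0,0,-0.04],[0,0,0],[0,0,0],[0,0,0]],"turn":[0,0,0,0],"claw":[0.3,0.3,0.3,0.3]}'
```

```text
clock: 18.27
eef_pos: [510.0, 13.0, 270.3]
eef_rot: [3.142, -0.0, -0.108]
wrist_force: [-6.4, 0.6, 11.6]
finger_gap: 45.7
finger_force: 40.0
```

```bash
python3 -m creep '{"slide":[[0.02,0,-0.02],[0,0,0],[0,0,0],[0,0,0]],"turn":[0,0,0,0],"claw":[0.3,0.3,0.3,0.3]}'
python3 - <<'E'
from h import *
S,W=cloud('scene'); st=manip.read_state(); print(st['eef_pos'].round(1),st['wrist_force'].round(1))
save(cv2.resize(S[120:280,260:420],(560,560),interpolation=cv2.INTER_CUBIC),'g6.png')
for lo,hi in((62,78),(88,102)):
    m=(abs(W[...,0]-510)<(80 if lo<70 else 30))&(abs(W[...,1]-13)<(24 if lo<70 else 18))&(W[...,2]>lo)&(W[...,2]<hi); p=W[m];p=p[abs(p[:,2]-np.median(p[:,2]))<2]
    A=np.c_[p[:,:2]-[510,13],np.ones(len(p))]; print(len(p),np.linalg.lstsq(A,p[:,2],rcond=None)[0].round(4))
E
```

```text
clock: 18.77
eef_pos: [510.1, 13.0, 270.3]
eef_rot: [3.142, 0.0, -0.108]
wrist_force: [-9.1, -0.2, 14.5]
finger_gap: 45.8
finger_force: 40.0
[510.1  13.  270.3] [-10.1   0.6  15.2]
665 [-9.00000e-04 -5.30000e-03  7.00292e+01]
471 [-8.9000e-03  7.6000e-03  9.5247e+01]
```

View pics/g6.png

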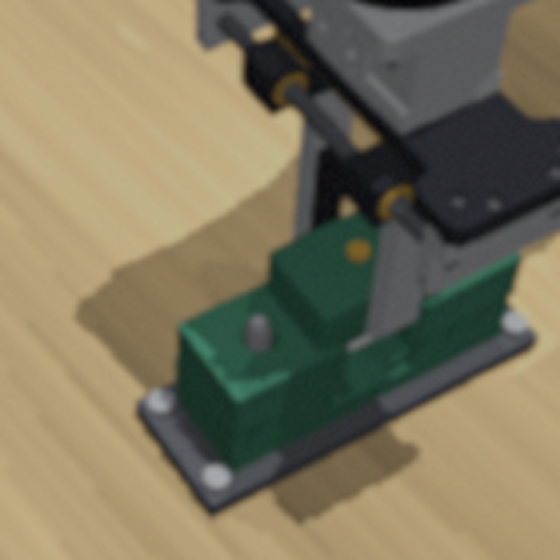

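The cap is flush: no gap shows, the dowel tip stands out at (258,332), and the flange top is at 70 mm. I'll relieve the side load, then hand in.

```bash
python3 -m creep '{"slide":[[-0.04,0,0],[0,0,0],[0,0,0],[0,0,0]],"turn":[0,0,0,0],"claw":[0.3,0.3,0.3,0.3]}'
```

```text
clock: 19.32
eef_pos: [509.9, 13.0, 270.3]
eef_rot: [-3.142, -0.001, -0.108]
wrist_force: [-5.5, -1.3, 12.3]
finger_gap: 45.9
finger_force: 40.0
```

Pressing with about 16 N including the cap's weight (12.3 N at the wrist plus about 4 N), steady.

```bash
python3 -c "
from cell import manip
print(manip.sign_off())"
```

```text
the job is handed in; nothing more can be done
None
```

The steel dowel is seated in the empty hole and the cap sits flush over both dowels, held pressed down at about 16 N with the fingers still gripping; I handed it in at about 19 s and the sign-off returned no verdict.

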